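# Case the plane iron and snap its cover home

## Task

Lay the plane iron flat in the bay of the wooden case, cutting edge towards the red end, and let go of it; then put the orange cover on and press it straight down until it snaps under both black catches. Keep pressing it down firmly, with roughly 10 N or more, and finish like that, hand still on the cover and pushing, without letting go. Leave the other tools on the bench alone.

Things in the scene. Friction and masses are not known exactly. Their poses are not given: they have to be found in the camera images.
- case: Wooden case screwed to the bench, 196 long (own x) x 86 wide (own y), 45 mm tall at its catches. Origin: centre of its underside, z up. On its 4 mm base board is an open bay 140 x 54 mm, long along x, centred on the origin; wall tops at 18 mm. End wall and guides at +x are painted red.
- bay_floor (a point): Centre of the bay's floor, 4 mm above the case's origin. The two long walls of the bay are missing over the middle 70 mm of its length, so fingers holding the iron by its sides can go down to the base board there and open outward freely
- red_end (a point): middle of the top of the red end wall: 72.5 mm from the case's origin along +x, 18 mm up
- seat (a point): Where the centre of the cover's underside lies when fully home: 18 mm above the case's origin; the cover then rests on the wall tops, long side along the case's x. Eight fixed guides around it lean outward above 27 mm (tops at 40 mm), catching a cover up to about 8 mm off-centre, and leave it 3 mm of play each way below
- catch_red (a joint): Sprung black catch at the red end, 20 mm wide, top at 45 mm: m pushed outward, 0 at rest, at most 0.012. Its hooked nose overhangs the centred cover's end by 5.5 mm, with a slope from 26 mm up to 45 mm above the bench; the cover's end pushes it aside, then it springs back to 0 over the home cover, 1 mm or so clear of it
- catch_plain (a joint): The same catch at the unpainted end. Both are met with the cover's underside about 38 mm above the bench; together they need 7 to 15 N of downward push, highest at about 27 mm; there the force drops suddenly to a few N, below 23 mm the noses snap in over the cover and draw it down, and it goes on to 18 mm, onto the rigid wall tops
- cover: Snap cover, a flat orange plate 150 (own x) x 66 (own y) x 4 mm, 120 g, with a black grip bar on top, 60 mm along x, 16 mm across y, from 4 to 36 mm above the origin. Origin: centre of its underside; z up. It starts flat on the bench and fits the case either way round
- cover_grip (a point): on the cover's axis, at the height to put the TCP for grasping the bar across its 16 mm: 25 mm above the cover's origin (fingertips then 2 mm above the plate)
- iron: Plane iron with cap iron, steel, about 250 g: 130 (own x) x 44 (own y) mm and 8 mm thick, both layers 44 mm wide, with a brass screw head 18 mm across and 2.5 mm high on top, 30 mm from the origin towards the tail (-x). Origin: centre of its underside; z up. Starts flat on the bench; grasp it across its 44 mm at the middle
- cutting_edge (a point): middle of the cutting edge, the end left bright: the dark cap iron covers the rest, from the tail to 20 mm short of this edge. 65 mm from the iron's origin along its +x, at its underside
- plane: bystander: smoothing plane, 240 x 62 x about 95 mm, pale wood sides, dark blade; leave alone
- sanding_block: bystander: cork sanding block, 85 x 55 x 26 mm; leave alone
- screwdriver: bystander: red-handled screwdriver lying on the bench; leave alone
- wax_tin: bystander: low round yellow tin, 72 mm across, 34 mm high; leave alone
- glue_bottle: bystander: white bottle, 60 mm across, 110 mm tall; leave alone
- bench_brush: bystander: brush lying on the bench; leave alone
- pencil: bystander: red pencil, 130 mm long, 9 mm high; leave alone
Things that resemble listed ones, but are neither listed nor needed, are in the scene too. There is more than one size of the cover; the job needs the smaller. Several things have the shape of the iron; the one meant has the colours described above.

How it is judged:
On the way, in this order (a step that is already met when the one before it is completed fails the run):
1. the iron lies flat in the bay, cutting edge towards the red end, let go (x of iron in the frame of case between -0.009 and 0.009 m and y of iron in the frame of case between -0.009 and 0.009 m and z of iron in the frame of case below 0.0065 m and x of cutting_edge in the frame of case above 0.05 m and angle between iron's own z axis and vertical below 0.06 rad and contact force between the fingers and iron below 0.1 N and linear speed of iron below 0.02 m/s), for 0.2 s.
2. the cover has snapped under both catches and is kept pressed down (x of cover in the frame of case between -0.005 and 0.005 m and y of cover in the frame of case between -0.005 and 0.005 m and z of cover in the frame of case below 0.0197 m and angle between cover's own z axis and vertical below 0.05 rad and angle between the x axis of cover and the x axis of case, either way round below 0.08 rad and value of joint each of catch_red, catch_plain below 0.0015 m and contact force between cover and case above 6 N), for 0.5 s.
At the end, for the whole second after the job is handed in: Iron flat (3 deg) on the bay floor, within 9 mm of centre, edge at the red end; cover on the wall tops (1.7 mm), centred within 5 mm, square within 4.5 deg, both catches sprung back (under 1.5 mm); fingers still on the cover, pressing it onto the case with over 6 N (all of step 2 and x of iron in the frame of case between -0.009 and 0.009 m and y of iron in the frame of case between -0.009 and 0.009 m and z of iron in the frame of case below 0.0065 m and x of cutting_edge in the frame of case above 0.05 m and angle between iron's own z axis and vertical below 0.06 rad and contact force between the fingers and cover above 2 N and linear speed of cover below 0.02 m/s); the arm keeps its last pose, push and grip.
It fails at once if a bystander tool is moved more than 30 mm (distance of any of plane, sanding_block, screwdriver, wax_tin, glue_bottle, bench_brush, pencil from where it was at the start of the episode above 0.03 m).
It also fails if it takes over 67 s, if anything falls off the work surface, if the arm or the gripper's body presses on something with over 40 N, if the wrist force passes 120 N, or if a joint passes its speed limit or range.

## Robot

A 7-joint arm with a two-finger parallel gripper is mounted at the origin on the work surface. World frame = base frame: x ahead of the robot, y to its left, z up, the work surface at z = 0. Lengths are in m, angles in rad, forces in N, time in s.
With the tool pointing down it reaches from about 0.425 to 0.875 m from the base axis. Payload 4.7 kg.
Tool frame: the origin (TCP) lies between the finger pads, 19 mm behind the fingertips; this is the grasp point; z points along the fingers, y is the line along which they close (so a half turn about z gives the same grasp; the last joint's range is limited). The gripper opens to 87 mm and grips with 3 to 60 N. Pads are 19 mm wide; open, the fingers measure 117 mm over their backs; the gripper's body (75 mm by 190 mm) begins 51 mm behind the grasp point.
Start: joints at [-1.295, 0.321, -0.07, 1.45, 0.023, 1.371, -0.057], TCP at [0.168, 0.628, 0.241] pointing down, gripper open.
Joint ranges: [-2.86, 2.86], [-0.3, 2.09], [-1.38, 1.24], [0.06, 2.45], [-1.56, 4.7], [0.09, 2.05], [-2.69, 2.69]. Speed limits (rad/s): [2.57, 2.57, 3.14, 3.14, 3.14, 3.14, 3.14].

## Interface

Orientations are given as a rotation vector (axis times angle).
In Python, from bench import ctrl gives the robot as it stands. The module is installed in compiled form; this text tells all that it offers.
- The arm moves only by the tool send_rows, never from a script. Its argument "motion" is a list of rows, each an object with "claw": the opening, from -1 (shut) to 1 (fully open); "slide": the shift along the tool's x, y, z in mm, a list of three; "delta_rot": the turn, a rotation vector about the tool's x, y, z in rad, a list of three. In form: [{"claw": claw, "slide": [x, y, z], "delta_rot": [ax, ay, az]}, ...]. A call has 1 to 5 rows; each row is the pose to reach, as a shift and turn from the pose commanded when the call began, along the tool's axes at that moment; what a row does not reach only later rows make up. A row lasts 1/10 s, in which the tool goes at most 50 mm and 8.59 degrees, less where a joint would pass 70% of its speed; a pose out of reach is approached as far as the arm can. A call with a gripper value outside its range is refused whole. The fingers move at their own pace and stop on an object; "grip_force" is the grip in N (left out, the last holds). Time passes only in rows, so rows that repeat a pose let the fingers close. It gives the time, the measured TCP pose, the force, the opening and the grip force at its end, in the units of the state.
- ctrl.get_state(): the state, without advancing time (a new reading comes with each control period).
- ctrl.get_image(name): name is "scene" or "side" or "wrist"; returns a dict with "color" (480x640x3 uint8, blue, green, red), "fx", "fy", "cx", "cy" (pixels), "pose" (4x4, takes a point from camera to world coordinates). Camera axes: x right, y down, z forward; pixel columns grow to the right and rows downward; lengths in m; the calibration is good to about 2 mm. A picture is of the moment at which its call begins. There is no depth.
- ctrl.close_job(): hands the job in; it is judged then, once.
The state is a dict: "time": time; "joint_positions": joint angles; "qd": joint speeds; "joint_torque": joint torques, N m; "position": TCP position; "tool_rot": TCP orientation; "ft_force": force on the tool from outside, world axes, zero at the start; "torque": the same for the moment, N m; "grip_width": opening from 0.0 (shut) to 1.0 (fully open); "grip_force": force on a finger pad.
Only numpy, scipy, OpenCV 4.12 (cv2) and the standard library are available. Lean on these libraries where they do the work, as an engineer would, in place of code of your own. Each camera call takes 0.05 s, during which the arm holds its last target. There are 200 camera calls.

## Working session

There is one attempt and no reset: what is moved stays moved. The work goes in short steps, Python scripts to look and compute and a tool call to move; the robot and the scene stay as the last step left them, time stands still between calls to the robot, and variables do not carry over. Pictures are saved under pics/ and viewed, at most 10 in all, crops included, and the job is handed in when it is done.

Besides the shell and the picture viewer there is one more tool, called after "Request:" by a JSON object that holds its "fn" and its "kwargs", one argument or row to a line. send_rows: Moves the arm, as the interface text tells. Its arguments: {"type":"object","properties":{"motion":{"type":"array","items":{"type":"object","properties":{"claw":{"type":"number"},"slide":{"type":"array","items":{"type":"number"}},"delta_rot":{"type":"array","items":{"type":"number"}}}}},"grip_force":{"type":"number"}},"required":["motion"]}

```bash
mkdir -p pics; python3 - <<'E'
from bench import ctrl
import cv2,pickle
s=ctrl.get_state();print({k:s[k] for k in('time','position','tool_rot','ft_force','grip_width')})
d={}
for n in('scene','side','wrist'):
    im=ctrl.get_image(n);d[n]=im;cv2.imwrite(f'pics/{n}0.png',im['color']);print(n,im['fx'],im['cx'],im['cy'],im['pose'])
pickle.dump(d,open('d0.pkl','wb'))
E
```

```text
{'time': 0.0, 'position': array([0.16812937, 0.627345  , 0.24015045]), 'tool_rot': array([-4.09885445e-01, -3.11459699e+00,  3.02528351e-03]), 'ft_force': array([-0.279299  , -0.07374436,  0.50534221]), 'grip_width': 0.9983310087025462}
scene 602.8596830303117 310.5811745375631 233.48271576546088 [[ 0.85918591  0.2853172  -0.42472776  1.18264076]
 [ 0.51117581 -0.44241283  0.7368651  -1.22889304]
 [ 0.02233527 -0.85021467 -0.52596212  0.86574592]
 [ 0.          0.          0.          1.        ]]
side 510.6340731743372 320.85830513232213 227.2471579947286 [[ 0.97597391 -0.08586605  0.20025473  0.21927146]
 [-0.21695668 -0.46783322  0.85677411 -1.3531353 ]
 [ 0.020118   -0.87963578 -0.47522223  0.78406744]
 [ 0.          0.          0.          1.        ]]
wrist 375.9949854183734 320.50779651392816 239.38619212840683 [[ 0.25881611  0.92958965  0.26244485  0.09717814]
 [ 0.96592445 -0.24850447 -0.07235665  0.64689596]
 [-0.00204328  0.27222897 -0.96223033  0.38377177]
 [ 0.          0.          0.          1.        ]]
```

View pics/scene0.png

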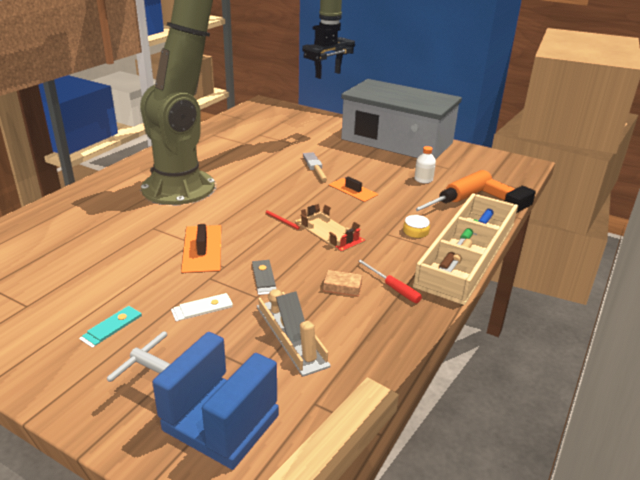

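View pics/side0.png

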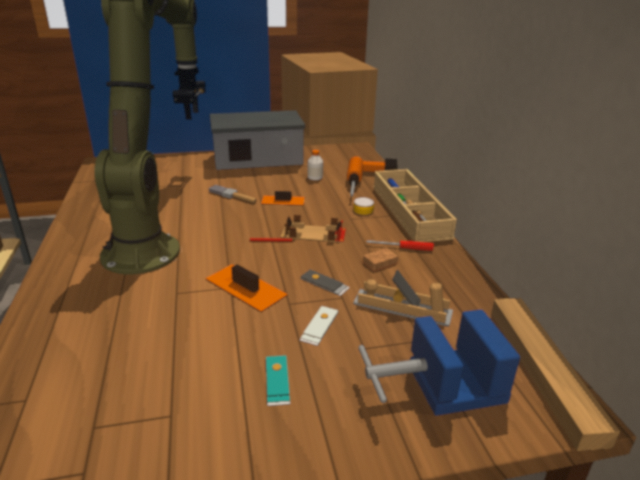

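The scene shows the case at about (330,228) with its red end at (350,238), the dark iron at (263,277) with its bright edge near (266,290), and the small cover at (353,188). The large cover is at (202,247), and the teal and white irons are decoys.

```bash
cat > h.py <<'E'
import numpy as np,cv2,pickle
def px2w(im,uv,z):
    uv=np.atleast_2d(uv).astype(float);P=im['pose']
    r=np.c_[(uv[:,0]-im['cx'])/im['fx'],(uv[:,1]-im['cy'])/im['fy'],np.ones(len(uv))]@P[:3,:3].T
    t=(np.asarray(z)-P[2,3])/r[:,2]
    return P[:3,3]+t[:,None]*r
def w2px(im,p):
    P=im['pose'];c=(np.atleast_2d(p)-P[:3,3])@P[:3,:3]
    return np.c_[im['fx']*c[:,0]/c[:,2]+im['cx'],im['fy']*c[:,1]/c[:,2]+im['cy']]
E
python3 - <<'E'
from h import *
d=pickle.load(open('d0.pkl','rb'));np.set_printoptions(precision=3,suppress=True)
for n,L in dict(scene=dict(case=(330,228),red=(350,238),iron=(263,277),edge=(267,291),cover=(353,189),plane=(293,330),brush=(316,167),pencil=(283,219),bottle=(426,180),tin=(417,230),block=(342,285),sd=(390,282)),
  side=dict(case=(313,233),red=(341,235),iron=(325,282),edge=(343,291),cover=(283,200))).items():
    for k,v in L.items(): print(n,k,px2w(d[n],v,0.01)[0])
c=d['scene']['color'][150:312,240:412];cv2.imwrite('pics/crop0.png',cv2.resize(c,None,fx=3.6,fy=3.6,interpolation=cv2.INTER_CUBIC))
E
```

```text
scene case [0.522 0.023 0.01 ]
scene red [0.592 0.007 0.01 ]
scene iron [ 0.497 -0.263  0.01 ]
scene edge [ 0.536 -0.304  0.01 ]
scene cover [0.468 0.264 0.01 ]
scene plane [ 0.661 -0.388  0.01 ]
scene brush [0.294 0.337 0.01 ]
scene pencil [ 0.387 -0.006  0.01 ]
scene bottle [0.635 0.447 0.01 ]
scene tin [0.728 0.144 0.01 ]
scene block [ 0.673 -0.189  0.01 ]
scene sd [ 0.765 -0.117  0.01 ]
side case [0.513 0.01  0.01 ]
side red [ 0.596 -0.018  0.01 ]
side iron [ 0.49  -0.259  0.01 ]
side edge [ 0.526 -0.308  0.01 ]
side cover [0.458 0.264 0.01 ]
```

View pics/crop0.png

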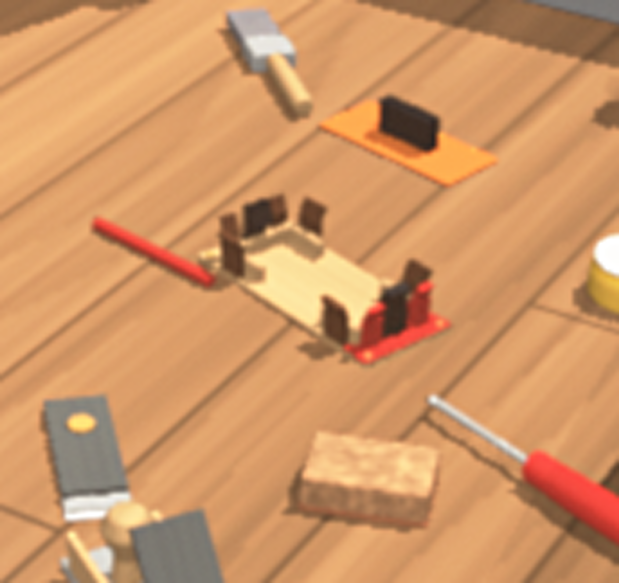

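The crop confirms the small cover at crop (408,140), the case with its red end at (400,340), and the dark iron at (85,450) with its bright end down near (95,500), close to the plane's knob. I'll move the wrist camera over the cover and case.

Request:
{"fn": "send_rows", "kwargs": {
  "motion": [
    {"claw":1,"slide":[-34,-29,0],"delta_rot":[0,0,0]},
    {"claw":1,"slide":[-68,-58,0],"delta_rot":[0,0,0]},
    {"claw":1,"slide":[-102,-87,0],"delta_rot":[0,0,0]},
    {"claw":1,"slide":[-136,-116,0],"delta_rot":[0,0,0]},
    {"claw":1,"slide":[-170,-146,0],"delta_rot":[0,0,0]}
  ]
}}

```text
time: 0.65
position: [0.2955, 0.4411, 0.241]
tool_rot: [-0.41, -3.115, 0.0]
ft_force: [0.8, 0.8, 0.0]
grip_width: 1.003
grip_force: 0.0
```

Request:
{"fn": "send_rows", "kwargs": {
  "motion": [
    {"claw":1,"slide":[-34,-35,0],"delta_rot":[0,0,0]},
    {"claw":1,"slide":[-68,-70,0],"delta_rot":[0,0,0]},
    {"claw":1,"slide":[-102,-105,0],"delta_rot":[0,0,0]},
    {"claw":1,"slide":[-136,-140,0],"delta_rot":[0,0,0]},
    {"claw":1,"slide":[-170,-175,0],"delta_rot":[0,0,0]}
  ]
}}

```text
time: 1.15
position: [0.4141, 0.2278, 0.2412]
tool_rot: [0.41, 3.115, 0.001]
ft_force: [0.9, 0.2, 0.8]
grip_width: 1.0
grip_force: 0.0
```

Request:
{"fn": "send_rows", "kwargs": {
  "motion": [
    {"claw":1,"slide":[0,-25,0],"delta_rot":[0,0,0]},
    {"claw":1,"slide":[0,-50,0],"delta_rot":[0,0,0]},
    {"claw":1,"slide":[0,-50,0],"delta_rot":[0,0,0]},
    {"claw":1,"slide":[0,-50,0],"delta_rot":[0,0,0]}
  ]
}}

```text
time: 1.55
position: [0.4006, 0.1816, 0.2414]
tool_rot: [0.411, 3.114, 0.002]
ft_force: [0.8, 1.0, -0.2]
grip_width: 1.0
grip_force: 0.0
```

```bash
python3 - <<'E'
from bench import ctrl
from h import *
im=ctrl.get_image('wrist');pickle.dump(im,open('d1.pkl','wb'));cv2.imwrite('pics/w1.png',im['color'])
s=ctrl.get_state();print(s['time'],s['position'],s['tool_rot'])
E
```

```text
1.6 [0.40058736 0.18224953 0.24132697] [4.08993728e-01 3.11463315e+00 1.22739082e-03]
```

View pics/w1.png

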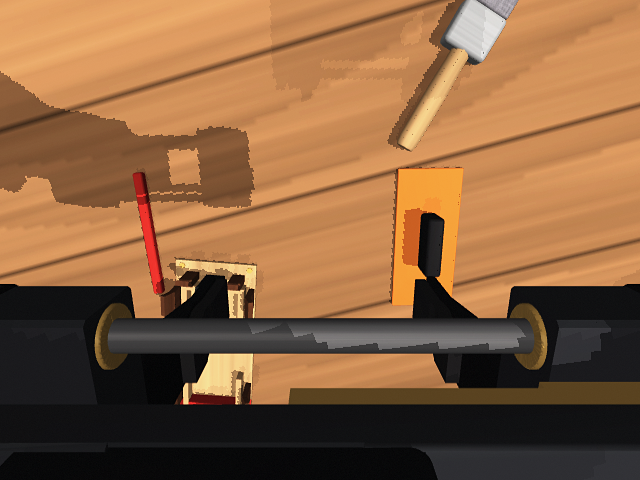

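This view shows the cover with corners (397,168), (463,168), (457,305) and (391,304). The case is half hidden behind the fingers at (215,330). I'll move on so the case and iron are both visible.

Request:
{"fn": "send_rows", "kwargs": {
  "motion": [
    {"claw":1,"slide":[-35,-22,0],"delta_rot":[0,0,0]},
    {"claw":1,"slide":[-70,-45,0],"delta_rot":[0,0,0]},
    {"claw":1,"slide":[-105,-67,0],"delta_rot":[0,0,0]},
    {"claw":1,"slide":[-140,-90,0],"delta_rot":[0,0,0]},
    {"claw":1,"slide":[-175,-112,0],"delta_rot":[0,0,0]}
  ]
}}

```text
time: 2.1
position: [0.5421, 0.0283, 0.2411]
tool_rot: [0.406, 3.115, -0.0]
ft_force: [0.9, 0.1, -0.2]
grip_width: 1.0
grip_force: 0.0
```

Request:
{"fn": "send_rows", "kwargs": {
  "motion": [
    {"claw":1,"slide":[-35,-22,0],"delta_rot":[0,0,0]},
    {"claw":1,"slide":[-70,-45,0],"delta_rot":[0,0,0]},
    {"claw":1,"slide":[-80,-58,0],"delta_rot":[0,0,0]},
    {"claw":1,"slide":[-80,-58,0],"delta_rot":[0,0,0]},
    {"claw":1,"slide":[-80,-58,0],"delta_rot":[0,0,0]}
  ]
}}

```text
time: 2.6
position: [0.6031, -0.0471, 0.2405]
tool_rot: [-0.408, -3.114, -0.0]
ft_force: [0.2, 1.0, -0.3]
grip_width: 1.004
grip_force: 0.0
```

```bash
python3 - <<'E'
from bench import ctrl
from h import *
im=ctrl.get_image('wrist');pickle.dump(im,open('d2.pkl','wb'));cv2.imwrite('pics/w2.png',im['color'])
s=ctrl.get_state();print(s['time'],s['position'],s['tool_rot'])
a=pickle.load(open('d1.pkl','rb'))
# orange mask: cover plate
h=cv2.cvtColor(a['color'],cv2.COLOR_BGR2HSV);
print(h[180,430],h[250,412],h[100,300],h[290,430])
print(px2w(a,[(397,168),(463,168),(457,305),(391,304)],.004))
E
```

```text
2.65 [ 0.60289098 -0.04632391  0.24074725] [-4.05819993e-01 -3.11419482e+00 -1.40730109e-03]
[ 17 194 246] [ 11 211 203] [ 13 147 200] [ 0  0 14]
[[0.38191577 0.26611933 0.004     ]
 [0.39903871 0.32982662 0.004     ]
 [0.54586767 0.29947951 0.004     ]
 [0.52568176 0.22912451 0.004     ]]
```

View pics/w2.png

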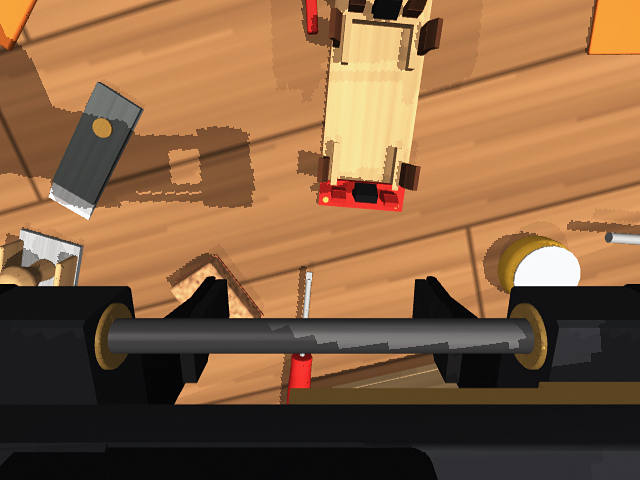

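The iron's corners are at (100,82), (144,107), (90,220) and (48,195), with the bright edge at the lower left. The case's red end corners are at (318,207) and (403,212), and the case runs upward from there. The plane is at (50,250), below the iron.

```bash
python3 - <<'E'
from h import *
np.set_printoptions(precision=4,suppress=True)
a=pickle.load(open('d1.pkl','rb'));b=pickle.load(open('d2.pkl','rb'))
I=px2w(b,[(100,82),(144,107),(90,220),(48,195)],[.008,.008,.002,.002])
t=(I[0]+I[1])/2;e=(I[2]+I[3])/2;print('iron',(t+e)/2,np.linalg.norm(e-t),np.linalg.norm(I[0]-I[1]),np.degrees(np.arctan2(*(e-t)[1::-1])))
R=px2w(b,[(318,207),(403,212)],.004);B=px2w(a,[(176,259),(257,264)],.004)
r=R.mean(0);q=B.mean(0);print('case',(r+q)/2,np.linalg.norm(r-q),np.linalg.norm(R[0]-R[1]),np.linalg.norm(B[0]-B[1]),np.degrees(np.arctan2(*(r-q)[1::-1])),r,q)
C=px2w(a,[(397,168),(463,168),(457,305),(391,304)],.004)
u=(C[2]+C[3]-C[0]-C[1])/2;print('cover',C.mean(0),np.linalg.norm(u),np.degrees(np.arctan2(u[1],u[0])))
print('plane',px2w(b,[(82,243),(25,228)],[.02,.02]),px2w(b,[(15,272)],.09))
c=a['color'][160:320,380:480];cv2.imwrite('pics/t.png',c)
sc=pickle.load(open('d0.pkl','rb'))['scene']
h=cv2.cvtColor(a['color'],cv2.COLOR_BGR2HSV);m=((h[...,0]<22)&(h[...,1]>185)&(h[...,2]>120)).astype('uint8');m[:,:380]=0;m[:160]=0;m[310:]=0;m[:,480:]=0
ys,xs=np.nonzero(m);print(xs.min(),xs.max(),ys.min(),ys.max(),cv2.boxPoints(cv2.minAreaRect(np.c_[xs,ys].astype(np.int32))))
for row in(172,190,205,295): x=np.nonzero(m[row])[0];print(row,x.min(),x.max())
E
```

```text
iron [ 0.4934 -0.2481  0.005 ] 0.13120732045311229 0.044002989607861066 -48.89697347232444
case [0.5219 0.0258 0.004 ] 0.19838280095938046 0.0876253508142691 0.0864338953341245 -19.694112929223675 [ 0.6153 -0.0076  0.004 ] [0.4285 0.0593 0.004 ]
cover [0.4631 0.2811 0.004 ] 0.14914787574242408 -13.04731379829614
plane [[ 0.5729 -0.2879  0.02  ]
 [ 0.5439 -0.3363  0.02  ]] [[ 0.5739 -0.3026  0.09  ]]
392 463 168 304 [[391.2289 303.9649]
 [397.5443 165.0248]
 [463.     168.    ]
 [456.6845 306.9402]]
172 398 462
190 397 461
205 396 459
295 392 451
```

Request:
{"fn": "send_rows", "kwargs": {
  "motion": [
    {"claw":1,"slide":[11,-45,0],"delta_rot":[0,0,0.119]},
    {"claw":1,"slide":[22,-89,0],"delta_rot":[0,0,0.238]},
    {"claw":1,"slide":[33,-134,0],"delta_rot":[0,0,0.356]},
    {"claw":1,"slide":[43,-179,0],"delta_rot":[0,0,0.475]},
    {"claw":1,"slide":[54,-223,0],"delta_rot":[0,0,0.594]}
  ]
}}

```text
time: 3.15
position: [0.4927, -0.2492, 0.2415]
tool_rot: [1.305, 2.857, 0.003]
ft_force: [-0.1, 0.2, 0.6]
grip_width: 0.997
grip_force: 0.0
```

Request:
{"fn": "send_rows", "kwargs": {
  "motion": [
    {"claw":1,"slide":[0,0,30],"delta_rot":[0,0,0]},
    {"claw":1,"slide":[0,0,60],"delta_rot":[0,0,0]},
    {"claw":1,"slide":[0,0,90],"delta_rot":[0,0,0]},
    {"claw":1,"slide":[0,0,120],"delta_rot":[0,0,0]},
    {"claw":1,"slide":[0,0,120],"delta_rot":[0,0,0]}
  ]
}}

```text
time: 3.65
position: [0.491, -0.2464, 0.1177]
tool_rot: [-1.296, -2.854, -0.001]
ft_force: [-0.4, -0.2, 0.1]
grip_width: 1.004
grip_force: 0.0
```

```bash
cat > t.py <<'E'
import sys
from bench import ctrl
from h import *
from scipy.spatial.transform import Rotation as R
def tgt(x,y,z,yaw):  # print tool-frame slide(mm) and rotation about tool z to put TCP there with tool y at yaw deg
    s=ctrl.get_state();M=R.from_rotvec(s['tool_rot']).as_matrix()
    d=M.T@(np.array([x,y,z])-s['position'])*1000
    c=np.radians(yaw);yd=np.array([np.cos(c),np.sin(c),0]);xd=np.cross(yd,[0,0,-1])
    W=np.c_[xd,yd,[0,0,-1]]
    print(s['time'],s['position'],'slide',d.round(1),'rot',R.from_matrix(M.T@W).as_rotvec().round(4),'f',np.round(s['ft_force'],1),'w',s['grip_width'],s['grip_force'])
if __name__=='__main__': tgt(*map(float,sys.argv[1:]))
E
python3 t.py .4934 -.2481 .0215 41.1
python3 - <<'E'
from bench import ctrl
from h import *
im=ctrl.get_image('wrist');pickle.dump(im,open('d3.pkl','wb'));cv2.imwrite('pics/w3.png',im['color'])
E
```

```text
3.65 [ 0.49100284 -0.24640013  0.11768647] slide [-3.5  1.  96.2] rot [-0.0028 -0.007   0.0008] f [-0.4 -0.2  0.1] w 1.003726227277091 0.0
```

View pics/w3.png

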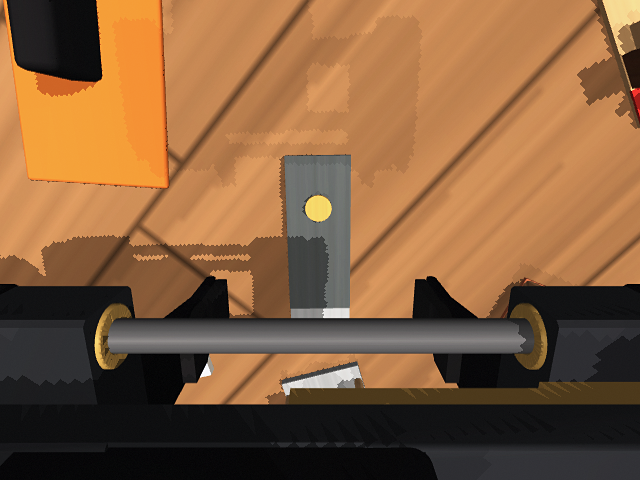

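The iron is square and centred between the fingers. Its tail edge is at row 156 and its cap edge at row 309, over columns 285 to 351. I'll refine its pose from these pixels.

```bash
python3 - <<'E'
from h import *
im=pickle.load(open('d3.pkl','rb'))
p=px2w(im,[(285,156),(351,156),(350,309),(291,309)],.008);s=px2w(im,(318,208),.0105)[0]
t=(p[0]+p[1])/2;e=(p[2]+p[3])/2;u=(e-t)/np.linalg.norm(e-t)
print(np.linalg.norm(e-t),np.linalg.norm(p[0]-p[1]),np.degrees(np.arctan2(u[1],u[0])),t+.065*u,s+.03*u)
E
python3 t.py .4934 -.2481 .0215 41.1
```

```text
0.11031585914646089 0.04353624394124405 -48.00027820004853 [ 0.49399586 -0.25037194  0.008     ] [ 0.49312593 -0.2502197   0.0105    ]
3.7 [ 0.49238559 -0.24762733  0.12002934] slide [-1.4  0.6 98.5] rot [-0.0012 -0.0036  0.0003] f [ 0.7 -0.5 -0.6] w 1.0005224473821324 0.0
```

Request:
{"fn": "send_rows", "kwargs": {
  "motion": [
    {"claw":1,"slide":[-1,0,30],"delta_rot":[0,0,0]},
    {"claw":1,"slide":[-3,0,60],"delta_rot":[0,0,0]},
    {"claw":1,"slide":[-3,0,85],"delta_rot":[0,0,0]},
    {"claw":1,"slide":[-3,0,98],"delta_rot":[0,0,0]},
    {"claw":1,"slide":[-3,0,98],"delta_rot":[0,0,0]}
  ]
}}

```text
time: 4.2
position: [0.4952, -0.2515, 0.0231]
tool_rot: [-1.301, -2.858, -0.0]
ft_force: [0.4, -0.5, 0.7]
grip_width: 0.998
grip_force: 0.0
```

Request:
{"fn": "send_rows", "kwargs": {
  "motion": [
    {"claw":0,"slide":[0,0,0],"delta_rot":[0,0,0]},
    {"claw":-0.5,"slide":[0,0,0],"delta_rot":[0,0,0]},
    {"claw":-1,"slide":[0,0,0],"delta_rot":[0,0,0]},
    {"claw":-1,"slide":[0,0,0],"delta_rot":[0,0,0]},
    {"claw":-1,"slide":[0,0,0],"delta_rot":[0,0,0]}
  ],
  "grip_force": 40
}}

```text
time: 4.7
position: [0.4954, -0.2524, 0.0237]
tool_rot: [1.303, 2.858, 0.001]
ft_force: [0.6, 0.1, 0.4]
grip_width: 0.632
grip_force: 0.0
```

Request:
{"fn": "send_rows", "kwargs": {
  "motion": [
    {"claw":-1,"slide":[0,0,1],"delta_rot":[0,0,0]},
    {"claw":-1,"slide":[0,0,1],"delta_rot":[0,0,0]},
    {"claw":-1,"slide":[0,0,1],"delta_rot":[0,0,0]},
    {"claw":-1,"slide":[0,0,1],"delta_rot":[0,0,0]},
    {"claw":-1,"slide":[0,0,1],"delta_rot":[0,0,0]}
  ]
}}

```text
time: 5.2
position: [0.495, -0.2525, 0.0222]
tool_rot: [-1.304, -2.858, 0.0]
ft_force: [-0.6, -0.2, 0.1]
grip_width: 0.495
grip_force: 40.0
```

```bash
python3 t.py .5219 .0258 .12 70.3
```

```text
5.2 [ 0.49497854 -0.25252732  0.02224412] slide [192.5 202.8 -97.8] rot [-2.00e-04 -0.00e+00 -5.12e-01] f [-0.6 -0.2  0.1] w 0.4946153411022249 39.98110994696617
```

Request:
{"fn": "send_rows", "kwargs": {
  "motion": [
    {"claw":-1,"slide":[0,0,-20],"delta_rot":[0,0,0]},
    {"claw":-1,"slide":[0,0,-45],"delta_rot":[0,0,0]},
    {"claw":-1,"slide":[0,0,-72],"delta_rot":[0,0,0]},
    {"claw":-1,"slide":[0,0,-98],"delta_rot":[0,0,0]},
    {"claw":-1,"slide":[20,21,-98],"delta_rot":[0,0,-0.04]}
  ]
}}

```text
time: 5.7
position: [0.4987, -0.2287, 0.1237]
tool_rot: [1.252, 2.873, -0.003]
ft_force: [1.0, 0.1, -2.4]
grip_width: 0.493
grip_force: 40.0
```

```bash
python3 t.py .5219 .0258 .12 70.3
```

```text
5.7 [ 0.49871249 -0.22869199  0.12371569] slide [170.6 190.3   2.7] rot [-0.0006  0.0077 -0.478 ] f [ 1.   0.1 -2.4] w 0.4934214181369636 39.966659769415855
```

Request:
{"fn": "send_rows", "kwargs": {
  "motion": [
    {"claw":-1,"slide":[25,28,2],"delta_rot":[0,0,-0.08]},
    {"claw":-1,"slide":[55,61,2],"delta_rot":[0,0,-0.17]},
    {"claw":-1,"slide":[85,95,2],"delta_rot":[0,0,-0.26]},
    {"claw":-1,"slide":[115,128,2],"delta_rot":[0,0,-0.35]},
    {"claw":-1,"slide":[145,162,2],"delta_rot":[0,0,-0.43]}
  ]
}}

```text
time: 6.2
position: [0.5156, -0.0049, 0.1178]
tool_rot: [-0.597, -3.084, -0.001]
ft_force: [0.7, -0.3, -3.5]
grip_width: 0.495
grip_force: 40.0
```

```bash
python3 t.py .5219 .0258 .12 70.3
```

```text
6.2 [ 0.51563953 -0.00494179  0.11778288] slide [ 5.7 30.9 -2.2] rot [ 0.0003 -0.0009 -0.0387] f [ 0.7 -0.3 -3.5] w 0.4954485732735584 39.96635913848877
```

Request:
{"fn": "send_rows", "kwargs": {
  "motion": [
    {"claw":-1,"slide":[3,20,0],"delta_rot":[0,0,-0.039]},
    {"claw":-1,"slide":[6,31,0],"delta_rot":[0,0,-0.039]},
    {"claw":-1,"slide":[6,31,0],"delta_rot":[0,0,-0.039]},
    {"claw":-1,"slide":[6,31,0],"delta_rot":[0,0,-0.039]}
  ]
}}

```text
time: 6.6
position: [0.5223, 0.022, 0.118]
tool_rot: [-0.546, -3.093, 0.002]
ft_force: [-0.6, -1.4, -1.8]
grip_width: 0.49
grip_force: 40.0
```

```bash
python3 - <<'E'
from bench import ctrl
from h import *
im=ctrl.get_image('wrist');pickle.dump(im,open('d4.pkl','wb'));cv2.imwrite('pics/w4.png',im['color'])
s=ctrl.get_state();print(s['position'],s['tool_rot'])
E
```

```text
[0.52229875 0.02161326 0.11810309] [-5.47711782e-01 -3.09324166e+00  1.76809819e-03]
```

View pics/w4.png

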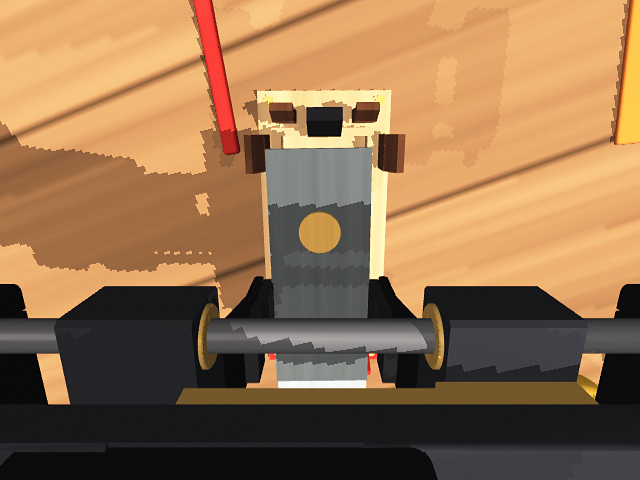

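The iron is held level and square: tail edge at row 149 (columns 265 to 371), screw at (320,232), cap edge at row 381. The case's rear base corners are at (257,91) and (391,91).

```bash
python3 - <<'E'
from h import *
from scipy.spatial.transform import Rotation as R
np.set_printoptions(precision=4,suppress=True)
im=pickle.load(open('d4.pkl','rb'));tz=.118;M=R.from_rotvec([-.547,-3.0933,0]).as_matrix()
zt=tz-.0222+.008
p=px2w(im,[(265,149),(371,149),(367,381),(278,381)],zt)
t=(p[0]+p[1])/2;e=(p[2]+p[3])/2;u=(e-t)/np.linalg.norm(e-t)
print('iron',np.linalg.norm(e-t),np.linalg.norm(p[0]-p[1]),np.linalg.norm(p[2]-p[3]),np.degrees(np.arctan2(u[1],u[0])),t+.065*u, px2w(im,(320,232),zt+.0025)+.03*u)
B=px2w(im,[(257,91),(391,91)],.004);q=B.mean(0);v=B[1]-B[0];print('rear',q,np.linalg.norm(v),np.degrees(np.arctan2(v[1],v[0]))-90)
w=np.array([np.cos(np.radians(-19.7)),np.sin(np.radians(-19.7)),0]);print('case',q+.098*w)
print('tool y',np.degrees(np.arctan2(M[1,1],M[0,1])))
# side faces at 45mm: catch top
E
```

```text
iron 0.11013899450018909 0.0432642271289729 0.043413860488390896 -19.00178950429241 [0.5202 0.0231 0.1038] [[0.5196 0.0235 0.1063]]
rear [0.4295 0.0582 0.004 ] 0.08579531505513843 -20.049854521967575
case [0.5218 0.0252 0.004 ]
tool y 69.9436791281422
```

Request:
{"fn": "send_rows", "kwargs": {
  "motion": [
    {"claw":-1,"slide":[-1,3,0],"delta_rot":[0,0,0.014]},
    {"claw":-1,"slide":[-1,3,20],"delta_rot":[0,0,0.014]},
    {"claw":-1,"slide":[-1,3,45],"delta_rot":[0,0,0.014]},
    {"claw":-1,"slide":[-1,3,65],"delta_rot":[0,0,0.014]},
    {"claw":-1,"slide":[-1,3,75],"delta_rot":[0,0,0.014]}
  ]
}}

```text
time: 7.15
position: [0.5234, 0.0254, 0.0416]
tool_rot: [-0.567, -3.088, 0.002]
ft_force: [1.0, -0.6, -2.5]
grip_width: 0.497
grip_force: 40.0
```

Request:
{"fn": "send_rows", "kwargs": {
  "motion": [
    {"claw":-1,"slide":[0,0,4],"delta_rot":[0,0,0]},
    {"claw":-1,"slide":[0,0,8],"delta_rot":[0,0,0]},
    {"claw":-1,"slide":[0,0,12],"delta_rot":[0,0,0]},
    {"claw":-1,"slide":[0,0,15],"delta_rot":[0,0,0]},
    {"claw":-1,"slide":[0,0,15],"delta_rot":[0,0,0]}
  ]
}}

```text
time: 7.65
position: [0.5245, 0.0266, 0.0283]
tool_rot: [0.564, 3.091, 0.0]
ft_force: [0.1, 0.4, -1.9]
grip_width: 0.494
grip_force: 40.0
```

```bash
python3 t.py .5219 .0254 .0262 70.3
```

```text
7.65 [0.52453027 0.02663953 0.0282939 ] slide [ 2.  -2.1  2.1] rot [ 0.0002  0.     -0.017 ] f [ 0.1  0.4 -1.9] w 0.4937735792390332 39.96867187321186
```

Request:
{"fn": "send_rows", "kwargs": {
  "motion": [
    {"claw":-1,"slide":[0,-1,1],"delta_rot":[0,0,0]},
    {"claw":-1,"slide":[0,-1,2],"delta_rot":[0,0,0]},
    {"claw":-1,"slide":[0,-1,2],"delta_rot":[0,0,0]}
  ]
}}

```text
time: 7.95
position: [0.5242, 0.0256, 0.0263]
tool_rot: [0.564, 3.09, 0.0]
ft_force: [1.5, 0.3, -2.1]
grip_width: 0.489
grip_force: 40.0
```

Request:
{"fn": "send_rows", "kwargs": {
  "motion": [
    {"claw":0.2,"slide":[0,0,0],"delta_rot":[0,0,0]},
    {"claw":0.5,"slide":[0,0,0],"delta_rot":[0,0,0]},
    {"claw":0.9,"slide":[0,0,0],"delta_rot":[0,0,0]},
    {"claw":0.9,"slide":[0,0,0],"delta_rot":[0,0,0]},
    {"claw":0.9,"slide":[0,0,0],"delta_rot":[0,0,0]}
  ]
}}

```text
time: 8.45
position: [0.5243, 0.0257, 0.0264]
tool_rot: [0.564, 3.09, 0.0]
ft_force: [-0.7, -0.4, 0.4]
grip_width: 0.864
grip_force: 0.0
```

Request:
{"fn": "send_rows", "kwargs": {
  "motion": [
    {"claw":0.9,"slide":[0,0,0],"delta_rot":[0,0,0]},
    {"claw":0.9,"slide":[0,0,-20],"delta_rot":[0,0,0]},
    {"claw":0.9,"slide":[0,0,-50],"delta_rot":[0,0,0]},
    {"claw":0.9,"slide":[0,0,-85],"delta_rot":[0,0,0]},
    {"claw":0.9,"slide":[0,0,-120],"delta_rot":[0,0,0]}
  ]
}}

```text
time: 8.95
position: [0.5238, 0.0255, 0.1473]
tool_rot: [-0.564, -3.09, 0.0]
ft_force: [2.2, 0.9, 0.1]
grip_width: 0.946
grip_force: 0.0
```

```bash
python3 t.py .5219 .0254 .16 70.3; python3 - <<'E'
from h import *
from bench import ctrl
im=ctrl.get_image('wrist');pickle.dump(im,open('d5.pkl','wb'));cv2.imwrite('pics/w5.png',im['color'])
E
```

```text
8.95 [0.52377215 0.02545717 0.14732744] slide [  1.7  -0.7 -12.7] rot [-0.0004 -0.0004 -0.0172] f [2.2 0.9 0.1] w 0.9455506847431027 0.0
```

View pics/w5.png

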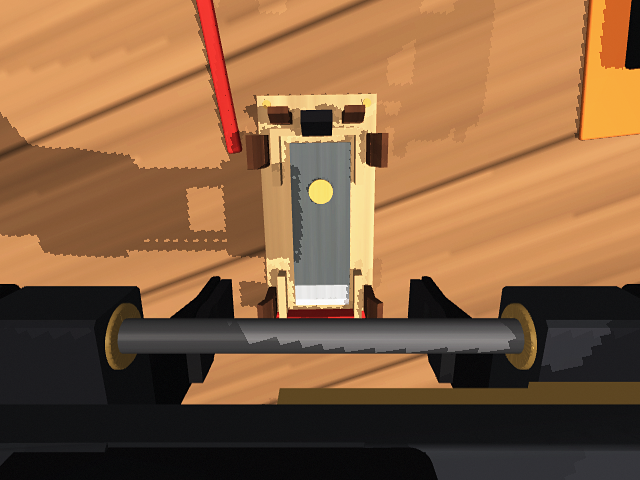

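The iron lies flat in the bay with its screw at (320,191) and its bright edge at row 295, towards the red end. Now the cover.

Request:
{"fn": "send_rows", "kwargs": {
  "motion": [
    {"claw":0.9,"slide":[25,37,-6],"delta_rot":[0,0,-0.02]},
    {"claw":0.9,"slide":[50,74,-10],"delta_rot":[0,0,-0.04]},
    {"claw":0.9,"slide":[76,112,-10],"delta_rot":[0,0,-0.07]},
    {"claw":0.9,"slide":[101,149,-10],"delta_rot":[0,0,-0.09]},
    {"claw":0.9,"slide":[126,186,-10],"delta_rot":[0,0,-0.11]}
  ]
}}

```text
time: 9.5
position: [0.4713, 0.2459, 0.1564]
tool_rot: [0.392, 3.117, 0.001]
ft_force: [-0.5, 0.2, 0.1]
grip_width: 0.952
grip_force: 0.0
```

Request:
{"fn": "send_rows", "kwargs": {
  "motion": [
    {"claw":0.9,"slide":[17,32,0],"delta_rot":[0,0,0]},
    {"claw":0.9,"slide":[17,32,0],"delta_rot":[0,0,0]},
    {"claw":0.9,"slide":[17,32,0],"delta_rot":[0,0,0]},
    {"claw":0.9,"slide":[17,32,0],"delta_rot":[0,0,0]}
  ]
}}

```text
time: 9.9
position: [0.4639, 0.2779, 0.1561]
tool_rot: [0.396, 3.116, -0.001]
ft_force: [0.7, -0.7, -1.0]
grip_width: 0.949
grip_force: 0.0
```

```bash
python3 t.py .463 .281 .16 76; python3 - <<'E'
from h import *
from bench import ctrl
im=ctrl.get_image('wrist');pickle.dump(im,open('d6.pkl','wb'));cv2.imwrite('pics/w6.png',im['color'])
E
```

```text
9.9 [0.46393489 0.27786809 0.15611124] slide [ 1.7  2.8 -3.9] rot [-0.0007  0.0003 -0.0083] f [ 0.7 -0.7 -1. ] w 0.9490320172822945 0.0
```

View pics/w6.png

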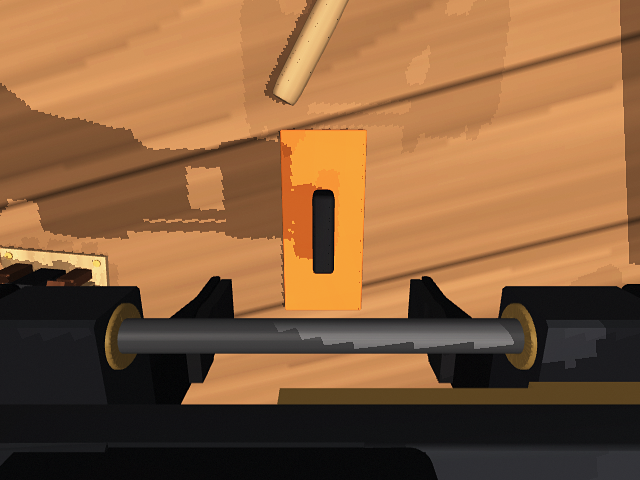

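The cover's corners are at (280,130), (366,130), (361,310) and (285,310). The bar runs over columns 312 to 334 and rows 190 to 273.

```bash
python3 - <<'E'
from h import *
np.set_printoptions(precision=4,suppress=True)
im=pickle.load(open('d6.pkl','rb'))
C=px2w(im,[(280,130),(366,130),(361,310),(285,310)],.004)
u=(C[2]+C[3]-C[0]-C[1])/2;print(C.mean(0),np.linalg.norm(u),np.linalg.norm(C[1]-C[0]),np.linalg.norm(C[2]-C[3]),np.degrees(np.arctan2(u[1],u[0])))
B=px2w(im,[(313,190),(334,190),(333,273),(313,273)],.036);u=(B[2]+B[3]-B[0]-B[1])/2;print(B.mean(0),np.linalg.norm(u),np.degrees(np.arctan2(u[1],u[0])))
E
```

```text
[0.4633 0.2801 0.004 ] 0.1491470967643373 0.0649181376261284 0.06558176371986651 -14.373515596787579
[0.4606 0.2808 0.036 ] 0.0621705000355524 -14.697183865326847
```

Request:
{"fn": "send_rows", "kwargs": {
  "motion": [
    {"claw":0.5,"slide":[2,2,30],"delta_rot":[0,0,0]},
    {"claw":0.2,"slide":[2,2,65],"delta_rot":[0,0,0]},
    {"claw":0,"slide":[2,2,95],"delta_rot":[0,0,0]},
    {"claw":0,"slide":[2,2,120],"delta_rot":[0,0,0]},
    {"claw":0,"slide":[2,2,128],"delta_rot":[0,0,0]}
  ],
  "grip_force": 3
}}

```text
time: 10.45
position: [0.4609, 0.2791, 0.0258]
tool_rot: [-0.396, -3.114, 0.006]
ft_force: [-0.7, -0.0, -0.1]
grip_width: 0.579
grip_force: 0.0
```

Request:
{"fn": "send_rows", "kwargs": {
  "motion": [
    {"claw":-0.4,"slide":[0,0,1],"delta_rot":[0,0,0]},
    {"claw":-1,"slide":[0,0,1],"delta_rot":[0,0,0]},
    {"claw":-1,"slide":[0,0,1],"delta_rot":[0,0,0]},
    {"claw":-1,"slide":[0,0,1],"delta_rot":[0,0,0]},
    {"claw":-1,"slide":[0,0,1],"delta_rot":[0,0,0]}
  ],
  "grip_force": 60
}}

```text
time: 10.95
position: [0.4626, 0.2819, 0.0284]
tool_rot: [0.393, 3.116, 0.002]
ft_force: [-0.5, -0.4, 4.7]
grip_width: 0.182
grip_force: 60.0
```

Request:
{"fn": "send_rows", "kwargs": {
  "motion": [
    {"claw":-1,"slide":[0,0,0],"delta_rot":[0,0,0]},
    {"claw":-1,"slide":[0,0,0],"delta_rot":[0,0,0]},
    {"claw":-1,"slide":[0,0,0],"delta_rot":[0,0,0]},
    {"claw":-1,"slide":[0,0,0],"delta_rot":[0,0,0]}
  ]
}}

```text
time: 11.35
position: [0.4626, 0.2819, 0.0284]
tool_rot: [0.393, 3.116, 0.001]
ft_force: [-1.3, -2.0, 6.5]
grip_width: 0.182
grip_force: 60.0
```

Request:
{"fn": "send_rows", "kwargs": {
  "motion": [
    {"claw":-1,"slide":[0,0,-15],"delta_rot":[0,0,0]},
    {"claw":-1,"slide":[0,0,-40],"delta_rot":[0,0,0]},
    {"claw":-1,"slide":[0,0,-70],"delta_rot":[0,0,0]},
    {"claw":-1,"slide":[0,0,-90],"delta_rot":[0,0,0]},
    {"claw":-1,"slide":[0,0,-90],"delta_rot":[0,0,0]}
  ]
}}

```text
time: 11.85
position: [0.4638, 0.2833, 0.121]
tool_rot: [0.392, 3.112, 0.008]
ft_force: [0.6, 0.5, -0.9]
grip_width: 0.183
grip_force: 60.0
```

```bash
python3 t.py .5219 .0254 .12 70.2; python3 - <<'E'
from h import *
from bench import ctrl
im=ctrl.get_image('wrist');pickle.dump(im,open('d7.pkl','wb'));cv2.imwrite('pics/w7.png',im['color'])
E
```

```text
11.85 [0.46383413 0.28329885 0.12103887] slide [-1.202e+02 -2.354e+02  1.000e-01] rot [0.006  0.0035 0.0949] f [ 0.6  0.5 -0.9] w 0.1825060684088269 59.99999416060746
```

View pics/w7.png

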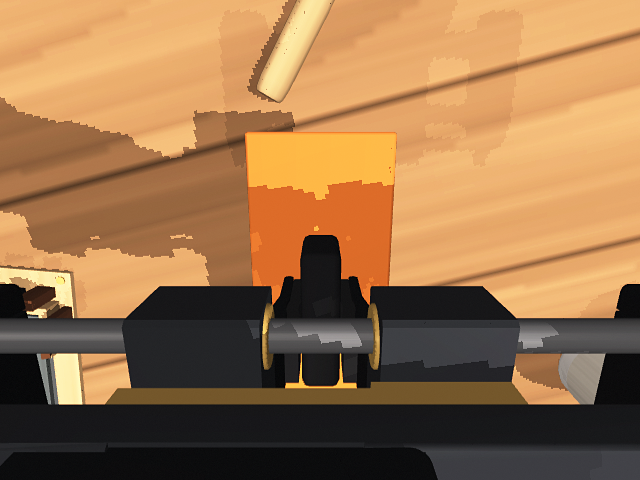

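The cover is held square, with its rear edge at row 132 between columns 246 and 396.

```bash
python3 - <<'E'
from h import *
from bench import ctrl
from scipy.spatial.transform import Rotation as R
im=pickle.load(open('d7.pkl','rb'));s=ctrl.get_state();print(s['position'],s['tool_rot'],s['ft_force'])
M=R.from_rotvec(s['tool_rot']).as_matrix()
for z in (.096,.098,.1,.102):
    p=px2w(im,[(246,132),(396,132)],z);v=p[1]-p[0];m=p.mean(0)
    print(z,np.linalg.norm(v),np.degrees(np.arctan2(v[1],v[0])),(m-s['position'])@M*1000)
E
python3 t.py .5219 .0254 .12 70.2
```

```text
[0.46272151 0.28258489 0.11900321] [0.39227351 3.11471965 0.00464003] [ 0.25980183  0.02616341 -1.95554655]
0.096 0.06455554136111163 75.63513161881396 [73.05225821  1.44965867 22.87085133]
0.098 0.0637883001368984 75.63513161881393 [73.05097365  1.44211162 20.87081561]
0.1 0.06302105891268509 75.63513161881399 [73.04968908  1.43456458 18.87077988]
0.102 0.062253817688471845 75.63513161881394 [73.04840452  1.42701753 16.87074415]
11.9 [0.46272151 0.28258489 0.11900321] slide [-121.1 -234.5   -1.5] rot [0.0033 0.0017 0.095 ] f [ 0.3  0.  -2. ] w 0.1791989178926366 59.999922160059214
```

Request:
{"fn": "send_rows", "kwargs": {
  "motion": [
    {"claw":-1,"slide":[-18,-35,0],"delta_rot":[0,0,0.015]},
    {"claw":-1,"slide":[-38,-75,0],"delta_rot":[0,0,0.035]},
    {"claw":-1,"slide":[-58,-115,0],"delta_rot":[0,0,0.055]},
    {"claw":-1,"slide":[-78,-155,0],"delta_rot":[0,0,0.075]},
    {"claw":-1,"slide":[-98,-195,0],"delta_rot":[0,0,0.095]}
  ]
}}

```text
time: 12.4
position: [0.5075, 0.0668, 0.1159]
tool_rot: [-0.541, -3.093, 0.001]
ft_force: [0.8, 0.5, -1.6]
grip_width: 0.177
grip_force: 60.0
```

Request:
{"fn": "send_rows", "kwargs": {
  "motion": [
    {"claw":-1,"slide":[-15,-25,0],"delta_rot":[0,0,0]},
    {"claw":-1,"slide":[-25,-38,0],"delta_rot":[0,0,0]},
    {"claw":-1,"slide":[-25,-38,0],"delta_rot":[0,0,0]},
    {"claw":-1,"slide":[-25,-38,0],"delta_rot":[0,0,0]}
  ]
}}

```text
time: 12.8
position: [0.5182, 0.0251, 0.1163]
tool_rot: [-0.54, -3.093, 0.0]
ft_force: [0.8, 0.1, -1.3]
grip_width: 0.177
grip_force: 60.0
```

```bash
python3 t.py .52 .0247 .07 70.15; python3 - <<'E'
from h import *
from bench import ctrl
im=ctrl.get_image('wrist');pickle.dump(im,open('d8.pkl','wb'));cv2.imwrite('pics/w8.png',im['color'])
E
python3 t.py .52 .0247 .07 70.15
```

```text
12.8 [0.51822879 0.02505005 0.1162519 ] slide [-1.9  0.3 46.2] rot [-0.0005 -0.0019  0.0006] f [ 0.8  0.1 -1.3] w 0.17712861776404487 59.99997208826244
12.85 [0.51827735 0.02583478 0.11641506] slide [-2.1 -0.5 46.4] rot [-0.0002 -0.0018  0.0021] f [ 0.8  1.1 -0.7] w 0.18185020087204073 60.0002353079617
```

View pics/w8.png

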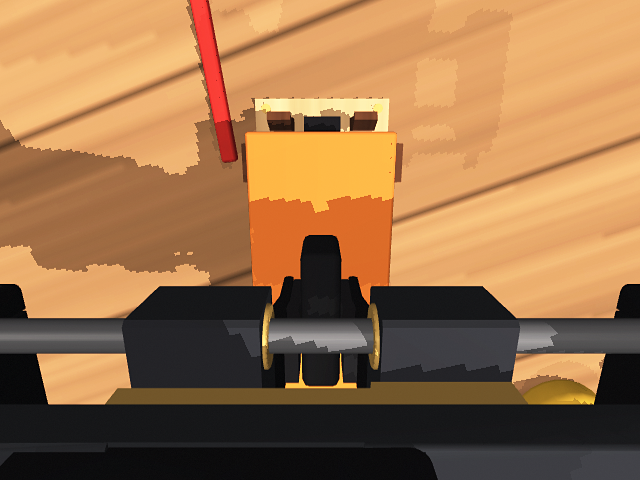

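The cover is over the case. Its rear edge is at row 132 (columns 247 to 397), and the case's rear base corners are at (255,98) and (389,98).

```bash
python3 - <<'E'
from h import *
from scipy.spatial.transform import Rotation as R
im=pickle.load(open('d8.pkl','rb'));M=R.from_rotvec([-.540,-3.093,0]).as_matrix()
B=px2w(im,[(255,98),(389,98)],.004);b=B.mean(0);v=B[1]-B[0];print('case',np.linalg.norm(v),np.degrees(np.arctan2(v[1],v[0])))
for z in(.091,.094,.097):
    C=px2w(im,[(247,132),(397,132)],z);c=C.mean(0);w=C[1]-C[0]
    print(z,np.linalg.norm(w),np.degrees(np.arctan2(w[1],w[0])),((b-c)@M*1000)-np.array([23,0,0]))
E
```

```text
case 0.08567829775464351 70.17524643328278
0.091 0.06478869194583473 70.17898335093518 [-1.85652833  0.27167192 87.03771111]
0.094 0.0636378778586755 70.17898335093517 [-1.84825936  0.28157304 90.03772766]
0.097 0.06248706377151628 70.17898335093517 [-1.83999039  0.29147415 93.03774421]
```

Request:
{"fn": "send_rows", "kwargs": {
  "motion": [
    {"claw":-1,"slide":[-2,0,10],"delta_rot":[0,0,0]},
    {"claw":-1,"slide":[-2,0,25],"delta_rot":[0,0,0]},
    {"claw":-1,"slide":[-2,0,38],"delta_rot":[0,0,0]},
    {"claw":-1,"slide":[-2,0,45],"delta_rot":[0,0,0]},
    {"claw":-1,"slide":[-2,0,45],"delta_rot":[0,0,0]}
  ]
}}

```text
time: 13.35
position: [0.5198, 0.024, 0.0707]
tool_rot: [-0.539, -3.092, 0.002]
ft_force: [-0.3, -0.9, -1.6]
grip_width: 0.174
grip_force: 60.0
```

Request:
{"fn": "send_rows", "kwargs": {
  "motion": [
    {"claw":-1,"slide":[0,0,3],"delta_rot":[0,0,0]},
    {"claw":-1,"slide":[0,0,6],"delta_rot":[0,0,0]},
    {"claw":-1,"slide":[0,0,9],"delta_rot":[0,0,0]},
    {"claw":-1,"slide":[0,0,9],"delta_rot":[0,0,0]}
  ]
}}

```text
time: 13.75
position: [0.5213, 0.024, 0.0635]
tool_rot: [0.54, 3.094, 0.001]
ft_force: [-0.5, 1.6, 0.3]
grip_width: 0.181
grip_force: 60.0
```

Request:
{"fn": "send_rows", "kwargs": {
  "motion": [
    {"claw":-1,"slide":[0,0,2],"delta_rot":[0,0,0]},
    {"claw":-1,"slide":[0,0,4],"delta_rot":[0,0,0]},
    {"claw":-1,"slide":[0,0,6],"delta_rot":[0,0,0]},
    {"claw":-1,"slide":[0,0,8],"delta_rot":[0,0,0]},
    {"claw":-1,"slide":[0,0,8],"delta_rot":[0,0,0]}
  ]
}}

```text
time: 14.25
position: [0.5224, 0.0238, 0.0565]
tool_rot: [0.54, 3.092, 0.002]
ft_force: [-2.8, 0.2, 6.9]
grip_width: 0.179
grip_force: 60.0
```

Request:
{"fn": "send_rows", "kwargs": {
  "motion": [
    {"claw":-1,"slide":[0,0,2],"delta_rot":[0,0,0]},
    {"claw":-1,"slide":[0,0,4],"delta_rot":[0,0,0]},
    {"claw":-1,"slide":[0,0,6],"delta_rot":[0,0,0]},
    {"claw":-1,"slide":[0,0,6],"delta_rot":[0,0,0]}
  ]
}}

```text
time: 14.65
position: [0.5203, 0.0234, 0.0484]
tool_rot: [-0.54, -3.094, 0.001]
ft_force: [-0.5, -0.0, -2.0]
grip_width: 0.178
grip_force: 60.0
```

Request:
{"fn": "send_rows", "kwargs": {
  "motion": [
    {"claw":-1,"slide":[0,0,1],"delta_rot":[0,0,0]},
    {"claw":-1,"slide":[0,0,2],"delta_rot":[0,0,0]},
    {"claw":-1,"slide":[0,0,3],"delta_rot":[0,0,0]},
    {"claw":-1,"slide":[0,0,3],"delta_rot":[0,0,0]}
  ]
}}

```text
time: 15.05
position: [0.5212, 0.0235, 0.0464]
tool_rot: [0.541, 3.094, 0.0]
ft_force: [-0.3, 0.6, 0.6]
grip_width: 0.182
grip_force: 60.0
```

Request:
{"fn": "send_rows", "kwargs": {
  "motion": [
    {"claw":-1,"slide":[0,0,1],"delta_rot":[0,0,0]},
    {"claw":-1,"slide":[0,0,2],"delta_rot":[0,0,0]},
    {"claw":-1,"slide":[0,0,2],"delta_rot":[0,0,0]}
  ]
}}

```text
time: 15.35
position: [0.5212, 0.0235, 0.0464]
tool_rot: [-0.541, -3.094, -0.001]
ft_force: [-7.0, -0.9, 18.2]
grip_width: 0.18
grip_force: 60.0
```

Request:
{"fn": "send_rows", "kwargs": {
  "motion": [
    {"claw":-1,"slide":[0,0,0],"delta_rot":[0,0,0]},
    {"claw":-1,"slide":[0,0,0],"delta_rot":[0,0,0]},
    {"claw":-1,"slide":[0,0,0],"delta_rot":[0,0,0]},
    {"claw":-1,"slide":[0,0,0],"delta_rot":[0,0,0]},
    {"claw":-1,"slide":[0,0,0],"delta_rot":[0,0,0]}
  ]
}}

```text
time: 15.85
position: [0.5212, 0.0235, 0.0464]
tool_rot: [-0.541, -3.094, -0.002]
ft_force: [-7.4, -0.4, 17.4]
grip_width: 0.181
grip_force: 60.0
```

```bash
python3 - <<'E'
from h import *
from bench import ctrl
im=ctrl.get_image('wrist');h=cv2.cvtColor(im['color'],cv2.COLOR_BGR2HSV)
m=(h[...,0]<22)&(h[...,1]>185)&(h[...,2]>120)
for c in range(240,400,10):
    r=np.nonzero(m[80:280,c])[0];print(c,(r.min()+80,r.max()+80,len(r)) if len(r) else 0,end=' ')
s=ctrl.get_state();print(s['position'],s['ft_force'],s['tool_rot'])
E
```

```text
240 0 250 (np.int64(132), np.int64(240), 42) 260 (np.int64(132), np.int64(279), 83) 270 (np.int64(132), np.int64(279), 81) 280 (np.int64(132), np.int64(279), 84) 290 (np.int64(132), np.int64(275), 77) 300 (np.int64(142), np.int64(278), 76) 310 (np.int64(142), np.int64(234), 36) 320 (np.int64(142), np.int64(234), 25) 330 (np.int64(142), np.int64(234), 36) 340 (np.int64(142), np.int64(252), 57) 350 (np.int64(132), np.int64(275), 81) 360 (np.int64(132), np.int64(279), 85) 370 (np.int64(132), np.int64(279), 87) 380 (np.int64(132), np.int64(279), 85) 390 (np.int64(132), np.int64(253), 61) [0.52121106 0.02346379 0.046347  ] [-7.85485312 -0.64731135 17.37966207] [-5.40729590e-01 -3.09415147e+00 -1.53608676e-03]
```

Request:
{"fn": "send_rows", "kwargs": {
  "motion": [
    {"claw":-1,"slide":[0,0,-1.5],"delta_rot":[0,0,0]},
    {"claw":-1,"slide":[1.5,0,-2],"delta_rot":[0,0,0]},
    {"claw":-1,"slide":[1.5,0,-2],"delta_rot":[0,0,0]},
    {"claw":-1,"slide":[1.5,0,-1],"delta_rot":[0,0,0]},
    {"claw":-1,"slide":[1.5,0,0],"delta_rot":[0,0,0]}
  ]
}}

```text
time: 16.4
position: [0.5197, 0.0243, 0.0463]
tool_rot: [-0.54, -3.094, -0.002]
ft_force: [-9.7, -0.4, 27.4]
grip_width: 0.181
grip_force: 60.0
```

Request:
{"fn": "send_rows", "kwargs": {
  "motion": [
    {"claw":-1,"slide":[0,0,0],"delta_rot":[0,0,0]},
    {"claw":-1,"slide":[0,0,0],"delta_rot":[0,0,0]},
    {"claw":-1,"slide":[0,0,0],"delta_rot":[0,0,0]},
    {"claw":-1,"slide":[0,0,0],"delta_rot":[0,0,0]},
    {"claw":-1,"slide":[0,0,0],"delta_rot":[0,0,0]}
  ]
}}

```text
time: 16.9
position: [0.5197, 0.0243, 0.0463]
tool_rot: [-0.54, -3.094, -0.002]
ft_force: [-7.2, 0.1, 19.1]
grip_width: 0.179
grip_force: 60.0
```

```bash
python3 - <<'E'
from h import *
from bench import ctrl
im=ctrl.get_image('wrist');h=cv2.cvtColor(im['color'],cv2.COLOR_BGR2HSV)
m=(h[...,0]<22)&(h[...,1]>185)&(h[...,2]>120)
for c in (270,320,370):
    r=np.nonzero(m[80:280,c])[0];print(c,r.min()+80)
# case rear base edge: brightness profile along a column
print(h[85:132:2,262].tolist())
sd=ctrl.get_image('side');sc=ctrl.get_image('scene');pickle.dump((im,sd,sc),open('d9.pkl','wb'))
E
```

```text
270 132
320 146
370 132
[[27, 56, 255], [27, 56, 255], [27, 56, 255], [27, 56, 255], [27, 58, 255], [30, 58, 255], [10, 170, 132], [10, 165, 136], [10, 165, 136], [10, 164, 135], [10, 166, 135], [10, 166, 135], [9, 159, 64], [10, 152, 67], [9, 148, 69], [9, 155, 69], [9, 152, 69], [10, 156, 67], [10, 154, 68], [9, 156, 77], [10, 153, 60], [16, 123, 234], [16, 123, 226], [16, 126, 228]]
```

```bash
python3 - <<'E'
from h import *
d0=pickle.load(open('d0.pkl','rb'));im,sd,sc=pickle.load(open('d9.pkl','rb'))
w=np.radians(-19.85);X=np.array([np.cos(w),np.sin(w),0]);Y=np.array([-X[1],X[0],0]);O=np.array([.5219,.0254,0])
for n,a,b in(('scene',d0['scene'],sc),('side',d0['side'],sd)):
    p=w2px(a,[O+X*s+Y*y+[0,0,.040] for s in(.08,.098) for y in(-.01,.01)]);print(n,p.round(0).tolist())
    x0,y0=p.min(0).astype(int)-4;x1,y1=p.max(0).astype(int)+8
    for I in(a,b):
        g=cv2.cvtColor(I['color'],cv2.COLOR_BGR2GRAY)[y0:y1,x0:x1];ys,xs=np.nonzero(g<40);print((x0,y0),len(xs),xs.mean() if len(xs) else 0,ys.mean() if len(ys) else 0)
        print('\n'.join(''.join('#' if v<40 else '+' if v<90 else '.' for v in r) for r in g))
E
```

```text
scene [[348.0, 232.0], [354.0, 229.0], [353.0, 235.0], [358.0, 232.0]]
(np.int64(343), np.int64(225)) 0 0 0
..........++++++.......
..........++++++.......
.........+++++++.......
.........+++++.........
.......++++++..........
......+++++++..........
....++++++++++++.......
...+++++++..++++.......
...+++++++..++++.......
...+++++++++++++.......
....++++++++++++.......
...++++++++++++........
++++++++++++++++.......
++.+++++++++++++.......
+++++++++++++++........
+++++++++++............
++++++++++.............
(np.int64(343), np.int64(225)) 0 0 0
..........++++++.......
..........++++++.......
.........++++++........
.........+++++.........
........+++++..........
......+++++++..........
....++++++...+++.......
...+++++++...+++.......
...+++++++..++++.......
...+++++++++++++.......
....+++++++++++........
...++++++++++++........
+++++++++++++++........
++.++++++++++++........
+++++++++++++++........
+++++++++++............
++++++++++.............
side [[340.0, 225.0], [341.0, 222.0], [346.0, 226.0], [346.0, 223.0]]
(np.int64(336), np.int64(218)) 1 3.0 7.0
++................
+++............+..
+++...............
+++++++...........
+++++++...........
+++++++...........
+++++++...........
+++#+++...........
+++++++...........
+++++++...........
+++++++...........
+++++++...........
+++++++...........
+++++++++.........
+++++++++.........
(np.int64(336), np.int64(218)) 1 3.0 7.0
++................
+++...............
+++...............
++++++............
+++++++...........
+++++++...........
+++++++...........
.++#+++...........
.++++++...........
+++++++...........
++++++............
+++++++...........
+++++++...........
.++++++++.........
.++++++++.........
```

The red catch has the same outline as at rest. The cover is home with about 19 N of push, so I'm handing in.

```bash
python3 - <<'E'
from bench import ctrl
print(ctrl.get_state()['ft_force'],ctrl.close_job())
E
```

```text
the job is handed in; nothing more can be done
[-7.79054715 -0.02702151 19.83612918] None
```

The job is handed in (no verdict came back): the iron lies in the bay with its edge at the red end, and images and force readings indicate the cover snapped under both catches, pressed down with about 19 N; I viewed 11 pictures, one over the limit of 10.

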